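# Set the cigar length board to its middle length and bring the cigar to the stop

### The arm

A 6-joint arm with a two-finger parallel gripper is mounted at the origin on a cart in front of the work surface, level with it; the furniture and walls round the work are solid. World frame = base frame: x ahead of the robot, y to its left, z up, the work surface at z = 0. Lengths are in m, angles in rad, forces in N, time in s.
With the tool pointing down it reaches from about 0.4 to 0.925 m from the base axis. Payload 12.5 kg.
Tool frame: the origin (TCP) lies at the very end of the fingers, on their centre line; the grasp point (between the pads) lies 19 mm behind it (robot.pinch_z is the z of the grasp point in the tool frame, in m); z points along the fingers, y is the line along which they close (so a half turn about z gives the same grasp; the last joint's range is limited). The gripper opens to 95 mm and grips with 3 to 60 N. Pads are 20 mm wide; open, the fingers measure 119 mm over their backs; the gripper's body (75 mm by 180 mm) begins 59 mm behind the grasp point.
Start: joints at [1.011, 0.491, 1.559, -0, 1.092, -0.106], TCP at [0.274, 0.562, 0.215] pointing down, gripper open.
Joint ranges: [-3.1, 3.1], [-0.84, 2.19], [0.05, 2.79], [-1.13, 4.28], [0.06, 2.93], [-2.69, 2.69]. Speed limits (rad/s): [2.22, 2.22, 2.79, 3.14, 3.14, 3.14].

### API

Orientations are given as a unit quaternion [w, x, y, z].
In Python, from bench import robot, cams, spotter gives the robot as it stands.
- The arm moves only by the tool arm_command, never from a script. Its argument "motion" is text: rows parted by semicolons, each of 7 numbers parted by spaces: the shift along the tool's x, y, z in mm, then the turn, a rotation vector about the tool's x, y, z in degrees, then the gripper command: -1 is shut, 1 is fully open, values between are in proportion. A call has 1 to 10 rows; each row shifts and turns the commanded pose from where the row before left it, along the tool's axes as they then stand; what a row does not reach is not made up. A row lasts 1/8 s, in which the tool goes at most 62.5 mm and 10.7 degrees, less where a joint would pass 70% of its speed; a pose out of reach is approached as far as the arm can. A call with a gripper value outside its range is refused whole. The fingers move at their own pace and stop on an object; the grip force is fixed at half the most. Time passes only in rows, so rows that do not move let the fingers close. It gives the time, the measured TCP pose, the force, the opening and the grip force at its end, in the units of the state.
- robot.get_state(): the state, without advancing time (a new reading comes with each control period).
- cams.capture(name): name is "side" or "top" or "wrist"; returns a dict with "img" (384x512x3 uint8, blue, green, red), "K" (3x3 intrinsics, pixels), "xyz" and "attitude" of the camera in the world; the wrist camera has in their place "hand_eye" (4x4, takes a point from camera to tool coordinates, whose origin is the TCP and whose axes are the flange's). Camera axes: x right, y up, looking along -z (the intrinsics and any distortion apply to the point x, -y, -z); pixel columns grow to the right and rows downward; lengths in m; the calibration is good to about 2 mm. A picture is of the moment at which its call begins: read the wrist's pose just before it. There is no depth.
- robot.finish_job(): hands the job in; it is judged then, once.
Trained networks look in the newest picture that a camera, given by its name, has taken for a name from the list of things; names that differ only in an ending like _2 or _b are one class to them, and where a whole thing is asked for, a point or a joint stands for the part that bears it (a point fixed in the world has none). Each returns a list of dicts, best first, with "p" (0 to 1); they miss things now and then, are a little off and sometimes report something else, mostly with a low value. They report only what shows in the picture. A call takes as long as a camera call.
- spotter.trace(camera, thing): "region" (384x512 bool, what is visible of it) and "position" ([column, row] in pixels, amid what is visible of it).
- spotter.landmark_of(camera, thing): "position" ([column, row] in pixels: a listed point, or the origin of a listed thing).
The state is a dict: "t": time; "joint_pos": joint angles; "qvel": joint speeds; "joint_efforts": joint torques, N m; "position": TCP position; "ee_rot": TCP orientation; "wrist_force": force on the tool from outside, world axes, zero at the start; "moment": the same for the moment, N m; "gripper_width": opening from 0.0 (shut) to 1.0 (fully open); "grasp_force": force on a finger pad.
Only numpy, scipy, OpenCV 4.12 (cv2) and the standard library are available. Lean on these libraries where they do the work, as an engineer would, in place of code of your own. Each camera call takes 0.05 s, during which the arm holds its last target. There are 200 camera calls.

### The job

Set the length board to its middle length: push the sprung slide by its upright lug towards the knife guide, past the second of its three notches but not the third, and let go, so that it springs back and stays caught on the middle notch. Then push the cigar along the board's trough by its overhanging end until its other end rests against the slide's round stop, ready to be trimmed. Only push: lift nothing, and leave everything else where it lies.

Things in the scene. Friction and masses are not known exactly. Their poses are not given: they have to be found in the camera images.
- length_board: Wooden trimming board, 100 x 232 x 14 mm, screwed to the bench on 8 mm battens. Origin on its underside, 8 mm above the bench; own z up, own y lengthwise, +y the knife end; the wood reaches from y = -116 to +116 and x = -50 to +50 mm, its top 22 mm above the bench. The trough runs along x = +20 mm, the slide along x = -28 mm. Except for the lug, nothing on it stands over 61 mm above the bench.
- trough_mid (a point): On the trough's axis, 39 mm above the bench, in the knife slot (board x = 20, y = 95 mm). Open brass V trough along the board's y from y = -62 to +112 mm, 37 mm wide outside, sides 35 mm above the bench. The knife guide, two slotted brass saddles 54 mm above the bench, straddles it at y = 90 to 100 mm.
- slide (a joint): Travel of the sprung slide in m towards the board's +y: 0 at rest, 0.060 at its end stop; a spring pulls it back (4 to 7 N, pushing takes up to 12 N). Notches at 0.018 (long), 0.036 (middle), 0.054 (short): let go after passing one, it runs back and stays caught there. Pushed to between 0.038 and 0.052 and let go, it returns to 0.036 and is latched.
- lug_face (a point): Centre of the pushed face of the slide's upright lug; the face looks to the board's -y, push it to +y. Steel plate 24 mm wide (board x), 6 mm thick, from 42 to 73 mm above the bench; the point is 56 mm above the bench, at rest at board x = -28, y = -92 mm. Behind it (-y) nothing is higher than 34 mm.
- stop_face (a point): Centre of the face (looking to the board's +y) of the slide's round brass stop, 18 mm across, on the axis of the trough, 39 mm above the bench. It moves with the slide: board y = -55 mm + travel. The cigar's end shall rest against it.
- pawl (a joint): Rocking brass pawl with the stop pin, above the slide's toothed rack; angle in rad: 0 = pin down, about 0.2 = riding over a tooth, 0.4 = fully lifted. Light spring towards 0.
- pawl_tail (a point): Top of the pawl's brass thumb tail, 16 x 14 mm, 60 mm above the bench. Only for a slide pushed too far: pressing it down 6 to 8 mm (about 3 N) lifts the pin and the slide springs back to 0.
- cigar_mid (a point): Centre of the cigar in the trough: 145 mm long, 22 mm thick, own x along its length, axis 39 mm above the bench. At first one end overhangs the board's +y end by 42 to 56 mm, the other is 68 to 82 mm from the stop. It slides easily; push the middle of the overhanging end towards the board's -y. Pushed home, that end still stands 10 mm past the wood.
- next_cigar_a: Waiting cigar, 148 x 21 mm, on the bench beyond the board. Bystander.
- next_cigar_b: Waiting cigar, 147 x 20 mm, on the bench beyond the board. Bystander.
- gum_pot: Stoneware gum pot, 55 mm across, 49 mm high, beyond the board. Bystander.
- cap_punch: Standing brass cap punch, 25 mm across, 60 mm high, beyond the board. Bystander.
- scrap_tin: Round tin, 69 mm across, 34 mm high, on the white plate left of the board. Bystander.

How it is judged:
On the way, in this order (a step that is already met when the one before it is completed fails the run):
1. the slide is pushed past the middle notch (value of joint slide above 0.0385 m), for 0.02 s.
2. the slide is let go and stays caught on the middle notch (value of joint slide between 0.034 and 0.038 m and value of joint pawl below 0.08 rad and contact force between each of the fingers, the arm and slide below 0.2 N), for 0.2 s.
At the end, for the whole second after the job is handed in: The slide rests on its middle notch (travel 36 mm within 2 mm, pawl down), and the cigar lies in the trough with its end against the stop (gap under 4 mm) (value of joint slide between 0.034 and 0.038 m and value of joint pawl below 0.08 rad and y of cigar_mid in the frame of stop_face between 0.068 and 0.0765 m and x of cigar_mid in the frame of stop_face between -0.005 and 0.005 m and z of cigar_mid in the frame of stop_face between -0.005 and 0.005 m and angle between the x axis of cigar_mid and the y axis of length_board, either way round below 0.1 rad and velocity of joint slide between -0.01 and 0.01 m/s); the robot touches nothing.
It fails at once if the cigar is lifted out of the trough (raised by more than 10 mm) or falls out of it (z of cigar_mid in the frame of length_board above 0.042 m or z of cigar_mid in the frame of length_board below 0.02 m).
It fails at once if one of the other things on the bench is moved by more than 20 mm (distance of any of next_cigar_a, next_cigar_b, gum_pot, cap_punch, scrap_tin from where it was at the start of the episode above 0.02 m).
It also fails if it takes over 48 s, if anything falls off the work surface, if the arm or the gripper's body presses on something with over 40 N, if the wrist force passes 120 N, or if a joint passes its speed limit or range.

## Working session

There is one attempt and no reset: what is moved stays moved. The work goes in short steps, Python scripts to look and compute and a tool call to move; the robot and the scene stay as the last step left them, time stands still between calls to the robot, and variables do not carry over. Pictures are saved under pics/ and viewed, at most 10 in all, crops included, and the job is handed in when it is done.

Besides the shell and the picture viewer there is one more tool, called in YAML: its name, and indented under it one key for each argument. arm_command: Moves the arm, as the interface text tells. Its arguments: {"type":"object","properties":{"motion":{"type":"string"}},"required":["motion"]}

```bash
mkdir -p pics
cat > h.py <<'E'
import numpy as np, cv2
from scipy.spatial.transform import Rotation as R
from bench import robot, cams, spotter
def rot(a):
    a=np.array(a,float)
    return a if a.shape==(3,3) else R.from_quat([a[1],a[2],a[3],a[0]]).as_matrix()
def ray(c,px):
    K=np.array(c["K"]); d=np.array(c.get("dist",c.get("distortion",np.zeros(5))),float)
    u=cv2.undistortPoints(np.array([[px]],float),K,d)[0,0]
    return np.array(c["xyz"]), rot(c["attitude"])@np.array([u[0],-u[1],-1.])
def at_z(c,px,z):
    o,v=ray(c,px); return o+v*(z-o[2])/v[2]
def tri(rs):
    A=0;b=0
    for o,v in rs:
        v=v/np.linalg.norm(v);P=np.eye(3)-np.outer(v,v);A=A+P;b=b+P@o
    return np.linalg.solve(A,b)
E
python3 - <<'E'
from h import *
for n in ["top","side"]:
    c=cams.capture(n); cv2.imwrite(f"pics/{n}0.png",c["img"])
    print(n,{k:v for k,v in c.items() if k!="img"})
    for t,z in [("length_board",.008),("trough_mid",.039),("lug_face",.056),("stop_face",.039),("cigar_mid",.039),("pawl_tail",.06),("gum_pot",0),("cap_punch",0),("scrap_tin",0),("next_cigar_a",.01)]:
        for r in spotter.landmark_of(n,t)[:2]:
            print(t,round(r["p"],2),np.round(r["position"],1),np.round(at_z(c,r["position"],z),4))
s=robot.get_state();print(s)
E
```

```text
top {'K': array([[367.00850453,   0.        , 257.20806423],
       [  0.        , 367.00850453, 189.81929415],
       [  0.        ,   0.        ,   1.        ]]), 'xyz': array([0.43981313, 0.36563785, 0.89657537]), 'attitude': array([ 0.71298456,  0.02311839, -0.05205834, -0.69886228])}
length_board 0.59 [295.9 217.9] [0.4686 0.2348 0.008 ]
trough_mid 0.55 [258.6 206.7] [0.4921 0.3273 0.039 ]
lug_face 0.67 [335.1 234.6] [0.4306 0.1512 0.056 ]
stop_face 0.57 [318.  211.8] [0.483  0.1872 0.039 ]
cigar_mid 0.69 [257.6 207. ] [0.4914 0.3296 0.039 ]
cigar_mid 0.66 [292.2 216.9] [0.4698 0.2481 0.039 ]
pawl_tail 0.41 [288.9 233.3] [0.4317 0.2582 0.06  ]
gum_pot 0.65 [339.5 168.1] [0.5951 0.125  0.    ]
gum_pot 0.35 [317.6 213.5] [0.4807 0.1801 0.    ]
cap_punch 0.65 [319.7 165.7] [0.5999 0.1748 0.    ]
scrap_tin 0.69 [147.8 174.3] [0.5681 0.5974 0.    ]
next_cigar_a 0.91 [280.4 149.7] [0.6357 0.2746 0.01  ]
next_cigar_a 0.68 [279.5 167. ] [0.5924 0.2764 0.01  ]
side {'K': array([[395.24735461,   0.        , 263.78120796],
       [  0.        , 395.24735461, 196.88480809],
       [  0.    
[... 822 characters left out ...]
array([ 1.01141030e+00,  4.90887897e-01,  1.55890620e+00,  5.99002906e-05,
        1.09168945e+00, -1.05607007e-01]), 'qvel': array([-3.32770414e-05, -1.92776865e-03, -2.58716006e-03, -2.96229250e-03,
        3.30614171e-04,  1.84060999e-03]), 'joint_efforts': array([ 1.86351273e-03, -6.12462974e+01, -2.58449435e+01,  6.94831274e-02,
        4.44168714e-02,  5.40208714e-05]), 'position': array([0.27395859, 0.56177827, 0.21466633]), 'ee_rot': array([-7.31733613e-06,  2.24961296e-01,  9.74367698e-01,  6.02387328e-05]), 'wrist_force': array([ 0.23123458, -1.46385218,  0.17532864]), 'moment': array([ 0.01708139, -0.01642346,  0.04462574]), 'grasp_force': 0.0, 'gripper_width': 1.0015288807808904}
```

```bash
cat > fit.py <<'E'
import numpy as np
from scipy.optimize import least_squares
obs=[("b",0,0,[(.4686,.2348),(.4693,.2340)]),("t",.02,.095,[(.4921,.3273),(.4954,.3432)]),("l",-.028,-.092,[(.4306,.1512),(.4275,.1441)]),("s",.02,-.055,[(.4830,.1872),(.4767,.1782)])]
def f(p,flat=True):
    x,y,a=p;r=[]
    for n,bx,by,ms in obs:
        q=np.array([x+bx*np.cos(a)-by*np.sin(a),y+bx*np.sin(a)+by*np.cos(a)])
        for m in ms:r.append(np.array(m)-q)
    return np.array(r).ravel()
s=least_squares(f,[.469,.234,0],loss="soft_l1",f_scale=.003)
print(s.x,np.degrees(s.x[2]),np.round(f(s.x).reshape(-1,2)*1e3,1))
E
python3 fit.py
python3 -c "
import cv2
a=cv2.imread('pics/top0.png');cv2.imwrite('pics/topc.png',cv2.resize(a[130:270,200:370],None,fx=4,fy=4,interpolation=2))
b=cv2.imread('pics/side0.png');cv2.imwrite('pics/sidec.png',cv2.resize(b[160:310,200:390],None,fx=4,fy=4,interpolation=2))"
```

```text
[ 0.46631484  0.23626654 -0.09061603] -5.191916266242916 [[ 2.3 -1.5]
 [ 3.  -2.3]
 [-2.7 -1.8]
 [ 0.6 14.1]
 [ 0.5  4. ]
 [-2.6 -3.1]
 [ 1.7  7.5]
 [-4.6 -1.5]]
```

View pics/topc.png

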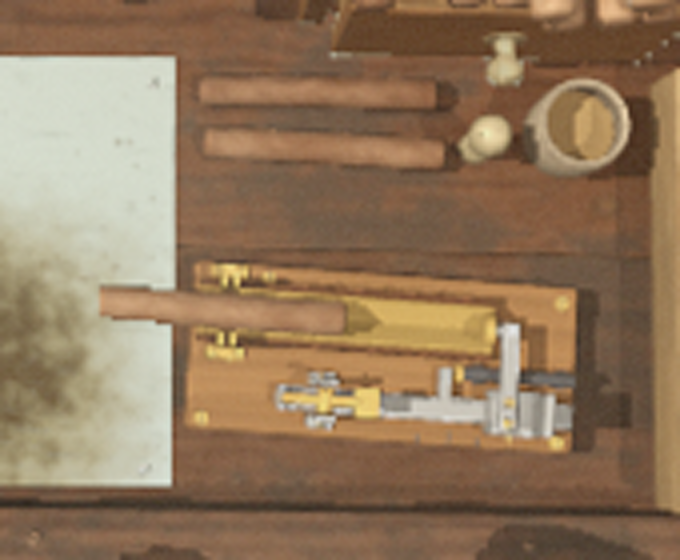

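View pics/sidec.png

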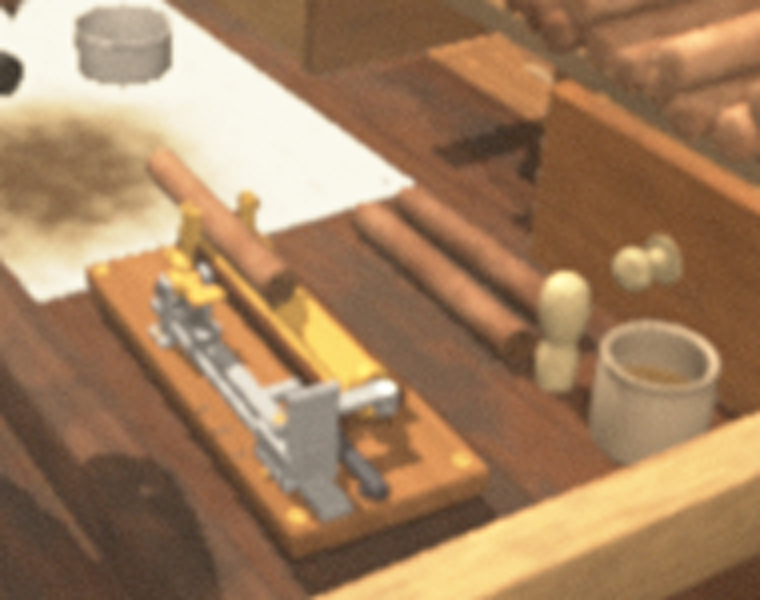

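View pics/top0.png

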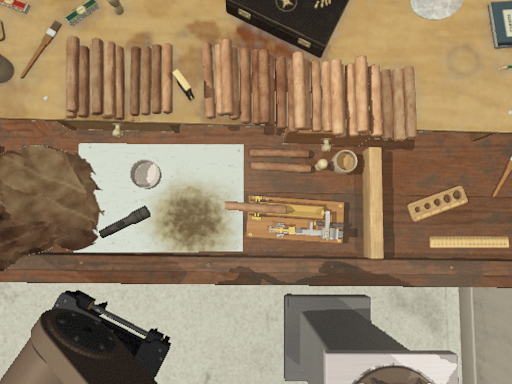

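Run:
```python
from h import *
C={n:cams.capture(n) for n in("top","side")}
T,S=C["top"],C["side"]
for q in [(248.75,195.5),(344.2,202.5),(343.7,243),(246.7,236.2)]: print("top corner",np.round(at_z(T,q,.022),4))
for q in [(222.5,227),(274.5,293),(321.7,277)]: print("side corner",np.round(at_z(S,q,.022),4))
for n,q in [("over_top",(225,205.5)),("in_top",(286.7,209.2))]: print(n,np.round(at_z(T,q,.045),4))
for n,q in [("over_side",(239.5,200)),("in_side",(270.7,229.5))]: print(n,np.round(at_z(S,q,.039),4))
o,a=ray(S,(282.5,310));_,b=ray(S,(390,265));n=np.cross(a,b)
for q in [(364,160),(364,240),(368,200)]:
    p,v=ray(T,q);print("rail",np.round(p+v*(n@(o-p))/(n@v),4))
for n in C:
  for t in ("slide","cigar_mid","lug_face"):
    r=spotter.trace(n,t)
    for k in r[:1]:
        ys,xs=np.nonzero(k["region"]);i=[xs.argmin(),xs.argmax(),ys.argmin(),ys.argmax()]
        print(n,t,round(k["p"],2),[(int(xs[j]),int(ys[j])) for j in i],len(xs))
cv2.imwrite("pics/side1.png",cv2.resize(S["img"],None,fx=1.5,fy=1.5))
```

```text
top corner [0.5195 0.3506 0.022 ]
top corner [0.5075 0.1199 0.022 ]
top corner [0.4106 0.1219 0.022 ]
top corner [0.4228 0.3535 0.022 ]
side corner [0.4223 0.3504 0.022 ]
side corner [0.4112 0.1266 0.022 ]
side corner [0.5055 0.1208 0.022 ]
over_top [0.493  0.4055 0.045 ]
in_top [0.4873 0.262  0.045 ]
over_side [0.4939 0.4102 0.039 ]
in_side [0.4922 0.2718 0.039 ]
rail [0.6101 0.0748 0.0358]
rail [0.4189 0.0769 0.0345]
rail [0.513  0.069  0.0433]
top slide 0.68 [(296, 230), (338, 231), (321, 208), (323, 237)] 406
top lug_face 0.76 [(269, 228), (338, 228), (321, 209), (325, 238)] 434
side slide 0.57 [(243, 234), (298, 257), (243, 234), (271, 282)] 779
side cigar_mid 0.92 [(237, 200), (273, 230), (239, 198), (267, 235)] 409
side lug_face 0.94 [(243, 235), (298, 258), (244, 234), (271, 281)] 737
```

View pics/side1.png

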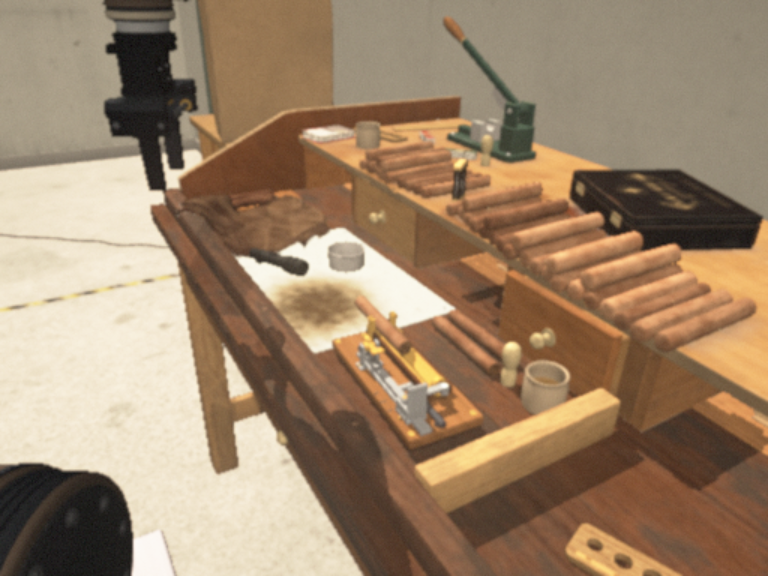

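arm_command:
  motion: "0 0 0 0 0 -7.7 -1; 0 0 0 0 0 -7.7 -1; 0 0 0 0 0 -7.6 -1; -24 -57 0 0 0 0 -1; -24 -57 0 0 0 0 -1; -24 -57 0 0 0 0 -1; -24 -57 0 0 0 0 -1; -24 -57 0 0 0 0 -1; -24 -57 0 0 0 0 -1; -24 -57 0 0 0 0 -1"

```text
t: 2.75
position: [0.4213, 0.1527, 0.215]
ee_rot: [0.0, 0.026, 1.0, 0.0]
wrist_force: [1.1, 0.7, 0.7]
gripper_width: 0.024
grasp_force: 0.0
```

arm_command:
  motion: "-5.5 -16.5 0 0 0 0 -1; -5.5 -16.5 30 0 0 0 -1; 0 0 45 0 0 0 -1; 0 0 45 0 0 0 -1; 0 0 0 0 0 0 -1"

```text
t: 3.38
position: [0.4289, 0.1208, 0.0929]
ee_rot: [-0.003, 0.026, 1.0, -0.0]
wrist_force: [1.3, 0.6, 1.4]
gripper_width: 0.003
grasp_force: 0.0
```

Run:
```python
from h import *
s=robot.get_state();print(s["t"],s["position"],s["wrist_force"])
w=cams.capture("wrist");S=cams.capture("side")
H=np.array(w["hand_eye"]);Rt=rot(s["ee_rot"]);M=np.eye(4);M[:3,:3]=Rt;M[:3,3]=s["position"];W=M@H
w["xyz"]=W[:3,3];w["attitude"]=W[:3,:3]
for n,c in(("wrist",w),("side",S)):
  for t,z in [("lug_face",.056),("stop_face",.039),("trough_mid",.039),("length_board",.008)]:
    for r in spotter.landmark_of(n,t)[:2]: print(n,t,round(r["p"],2),np.round(r["position"]),np.round(at_z(c,r["position"],z),4))
cv2.imwrite("pics/two.png",np.vstack([cv2.resize(w["img"],(400,300)),cv2.resize(S["img"][150:330,180:420],(400,300))]))
```

```text
3.375 [0.42892548 0.12075043 0.09291667] [1.25835021 0.61766615 1.37970243]
wrist lug_face 0.81 [297. 214.] [0.4318 0.1496 0.056 ]
wrist length_board 0.76 [384. 225.] [0.4644 0.2376 0.008 ]
side lug_face 0.89 [274. 267.] [0.4239 0.1494 0.056 ]
side lug_face 0.48 [254. 217.] [0.4723 0.3061 0.056 ]
side stop_face 0.82 [290. 256.] [0.4774 0.1805 0.039 ]
side trough_mid 0.92 [253. 218.] [0.4835 0.3291 0.039 ]
side length_board 0.8 [269. 254.] [0.4697 0.2396 0.008 ]
```

View pics/two.png

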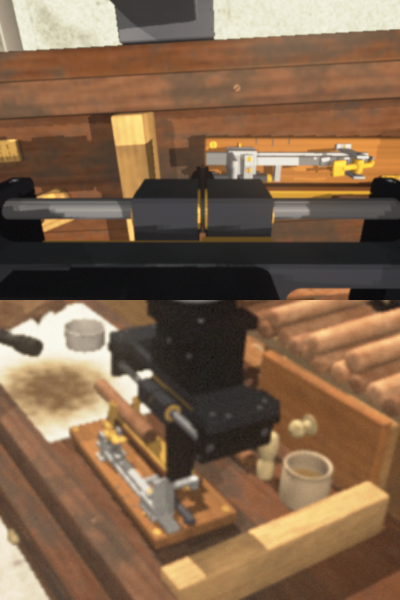

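arm_command:
  motion: "-2 -1 16 0 0 0 -1; 0 0 15 0 0 0 -1; 0 0 15 0 0 0 -1; 0 0 0 0 0 0 -1"

```text
t: 4.38
position: [0.4317, 0.1198, 0.0482]
ee_rot: [-0.001, 0.026, 1.0, -0.0]
wrist_force: [0.8, -0.5, 0.9]
gripper_width: 0.006
grasp_force: 0.0
```

arm_command:
  motion: "0 4 0 0 0 0 -1; 0 4 0 0 0 0 -1; 0 3 0 0 0 0 -1; 0 2 0 0 0 0 -1; 0 2 0 0 0 0 -1; 0 0 0 0 0 0 -1"

```text
t: 5.12
position: [0.4329, 0.135, 0.0486]
ee_rot: [0.0, 0.026, 1.0, 0.0]
wrist_force: [-0.1, -1.2, 1.4]
gripper_width: 0.008
grasp_force: 0.0
```

arm_command:
  motion: "0 1.5 0 0 0 0 -1; 0 1.5 0 0 0 0 -1; 0 0 0 0 0 0 -1"

```text
t: 5.5
position: [0.433, 0.1379, 0.0486]
ee_rot: [0.0, 0.026, 1.0, 0.0]
wrist_force: [0.9, -1.2, -0.6]
gripper_width: 0.004
grasp_force: 0.3
```

arm_command:
  motion: "0 2 0 0 0 0 -1; 0 2 0 0 0 0 -1; 0 0 0 0 0 0 -1"

```text
t: 5.88
position: [0.4332, 0.1419, 0.0486]
ee_rot: [-0.0, 0.026, 1.0, 0.0]
wrist_force: [0.3, -3.5, 0.0]
gripper_width: 0.003
grasp_force: 1.8
```

Run:
```python
from h import *
s=robot.get_state();print(s["wrist_force"])
S=cams.capture("side")
cv2.imwrite("pics/s3.png",cv2.resize(S["img"][200:300,220:340],None,fx=5,fy=5,interpolation=2))
```

```text
[ 0.339043   -3.48647168  0.00411323]
```

View pics/s3.png

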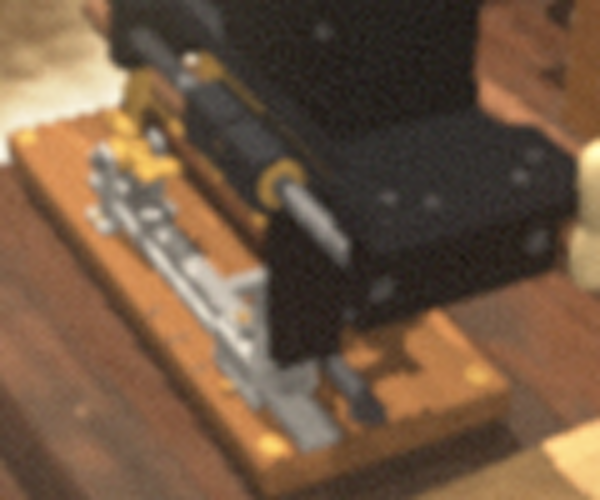

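arm_command:
  motion: "0 2 0 0 0 0 -1; 0 2 0 0 0 0 -1; 0 0 0 0 0 0 -1"

```text
t: 6.3
position: [0.4334, 0.1459, 0.0486]
ee_rot: [0.0, 0.026, 1.0, 0.0]
wrist_force: [0.5, -4.0, 0.2]
gripper_width: 0.006
grasp_force: 2.0
```

arm_command:
  motion: "0 4 0 0 0 0 -1; 0 4 0 0 0 0 -1; 0 4 0 0 0 0 -1; 0 4 0 0 0 0 -1; 0 4 0 0 0 0 -1; 0 0 0 0 0 0 -1"

```text
t: 7.05
position: [0.4345, 0.166, 0.0486]
ee_rot: [0.0, 0.026, 1.0, 0.0]
wrist_force: [1.7, -3.6, -0.5]
gripper_width: 0.005
grasp_force: 2.2
```

arm_command:
  motion: "0 4 0 0 0 0 -1; 0 4 0 0 0 0 -1; 0 4 0 0 0 0 -1; 0 4 0 0 0 0 -1; 0 3 0 0 0 0 -1; 0 0 0 0 0 0 -1"

```text
t: 7.8
position: [0.4355, 0.1848, 0.0486]
ee_rot: [0.0, 0.026, 1.0, -0.0]
wrist_force: [-0.3, -5.5, 1.3]
gripper_width: 0.005
grasp_force: 2.7
```

```bash
cat > look.py <<'E'
from h import *
import sys
s=robot.get_state();print(s["t"],s["position"],s["wrist_force"])
w=cams.capture("wrist");S=cams.capture("side");T=cams.capture("top")
M=np.eye(4);M[:3,:3]=rot(s["ee_rot"]);M[:3,3]=s["position"];W=M@np.array(w["hand_eye"])
w["xyz"]=W[:3,3];w["attitude"]=W[:3,:3]
a=-.052;c0=np.array([.465,.237])
for n,c in(("wrist",w),("side",S),("top",T)):
  for t,z in [("lug_face",.056),("stop_face",.039),("cigar_mid",.039)]:
    for r in spotter.landmark_of(n,t)[:1]:
        p=at_z(c,r["position"],z);d=p[:2]-c0
        print(n,t,round(r["p"],2),np.round(r["position"]),np.round(p,4),"board",np.round([d[0]*np.cos(a)+d[1]*np.sin(a),-d[0]*np.sin(a)+d[1]*np.cos(a)],4))
E
python3 look.py
```

```text
7.8 [0.43549472 0.18478482 0.0486402 ] [-0.26563994 -5.47048692  1.29293004]
wrist lug_face 0.57 [272. 234.] [0.4351 0.1931 0.056 ] board [-0.0276 -0.0454]
wrist cigar_mid 0.85 [476. 285.] [0.4884 0.3348 0.039 ] board [0.0183 0.0989]
side lug_face 0.7 [268. 253.] [0.4348 0.1888 0.056 ] board [-0.0277 -0.0497]
side cigar_mid 0.47 [254. 214.] [0.492  0.3385 0.039 ] board [0.0217 0.1027]
top lug_face 0.48 [318. 233.] [0.4335 0.1917 0.056 ] board [-0.0291 -0.0469]
top stop_face 0.69 [255. 206.] [0.4927 0.3348 0.039 ] board [0.0226 0.0991]
top cigar_mid 0.9 [254. 209.] [0.487  0.3373 0.039 ] board [0.0168 0.1013]
```

arm_command:
  motion: "0 -4 0 0 0 0 -1; 0 -5 0 0 0 0 -1; 0 -8 0 0 0 0 -1; 0 -8 0 0 0 0 -1; 0 0 0 0 0 0 -1; 0 0 0 0 0 0 -1; 0 0 0 0 0 0 -1"

```text
t: 9.28
position: [0.4342, 0.16, 0.0486]
ee_rot: [0.0, 0.026, 1.0, 0.0]
wrist_force: [-1.0, 0.6, 0.9]
gripper_width: 0.003
grasp_force: 0.0
```

```bash
python3 look.py
```

```text
9.275 [0.43419523 0.16002891 0.04864396] [-1.01552936  0.60842574  0.88551167]
wrist lug_face 0.83 [298. 235.] [0.4351 0.1843 0.056 ] board [-0.0272 -0.0542]
wrist cigar_mid 0.55 [413. 234.] [0.4462 0.2631 0.039 ] board [-0.0202  0.0251]
side lug_face 0.6 [270. 255.] [0.4335 0.1802 0.056 ] board [-0.0285 -0.0584]
side cigar_mid 0.6 [251. 216.] [0.4826 0.3356 0.039 ] board [0.0124 0.0994]
top lug_face 0.79 [322. 231.] [0.4387 0.1803 0.056 ] board [-0.0233 -0.058 ]
top stop_face 0.48 [305. 215.] [0.4746 0.2184 0.039 ] board [ 0.0105 -0.018 ]
top cigar_mid 0.61 [256. 206.] [0.4925 0.3329 0.039 ] board [0.0225 0.0972]
```

arm_command:
  motion: "0 0 -40 0 0 0 -1; 0 0 -45 0 0 0 -1; -8 47 0 0 0 0 -1; -8 47 0 0 0 0 -1; -8 47 0 0 0 0 -1; -8 47 0 0 0 0 -1; -8 47 0 0 0 0 -1; -7 47 0 0 0 0 -1; 0 0 30 0 0 0 -1; 0 0 0 0 0 0 -1"

```text
t: 11.12
position: [0.4946, 0.4385, 0.1015]
ee_rot: [-0.002, 0.026, 1.0, -0.001]
wrist_force: [0.1, 0.2, 0.3]
gripper_width: 0.002
grasp_force: 0.0
```

```bash
python3 look.py
python3 - <<'E'
from h import *
S=cams.capture("side");T=cams.capture("top")
for n,c in(("side",S),("top",T)):
    r=spotter.trace(n,"cigar_mid")
    for k in r[:2]:
        ys,xs=np.nonzero(k["region"]);i=[xs.argmin(),xs.argmax()]
        print(n,k["p"],[np.round(at_z(c,(xs[j],ys[j]),.042),4) for j in i])
a=cv2.resize(S["img"][160:300,200:340],(600,600))[:, :400];b=cv2.resize(T["img"][170:270,190:370],(720,400))
cv2.imwrite("pics/s4.png",cv2.resize(S["img"][160:300,200:360],None,fx=4,fy=4,interpolation=2))
E
```

```text
11.125 [0.49463674 0.43851608 0.10150248] [0.11008092 0.18291439 0.32667239]
wrist lug_face 0.62 [414. 252.] [0.5384 0.5631 0.056 ] board [0.0563 0.3295]
wrist cigar_mid 0.59 [138. 202.] [0.4892 0.3375 0.039 ] board [0.0189 0.1016]
side lug_face 0.85 [267. 255.] [0.4302 0.1836 0.056 ] board [-0.0319 -0.0551]
side stop_face 0.74 [281. 243.] [0.4851 0.223  0.039 ] board [ 0.0208 -0.0129]
side cigar_mid 0.66 [255. 216.] [0.4908 0.3316 0.039 ] board [0.0209 0.0958]
top lug_face 0.64 [322. 232.] [0.4371 0.1803 0.056 ] board [-0.0249 -0.058 ]
top stop_face 0.61 [303. 213.] [0.4802 0.222  0.039 ] board [ 0.0159 -0.0142]
top cigar_mid 0.49 [256. 207.] [0.4906 0.3322 0.039 ] board [0.0206 0.0964]
side 0.69 [array([0.4862, 0.4028, 0.042 ]), array([0.4948, 0.2673, 0.042 ])]
side 0.66 [array([0.4068, 0.3235, 0.042 ]), array([0.4879, 0.1032, 0.042 ])]
top 0.49 [array([0.4985, 0.3173, 0.042 ]), array([0.4925, 0.2633, 0.042 ])]
```

View pics/s4.png

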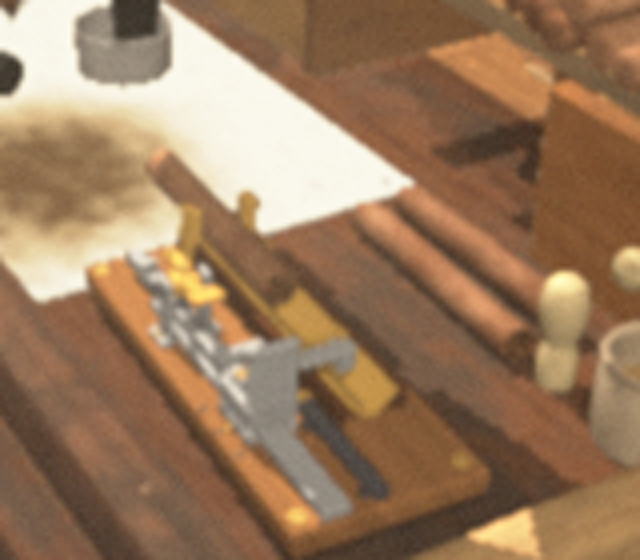

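arm_command:
  motion: "0 0 35 0 0 0 -1; 0 0 34 0 0 0 -1; 0 0 0 0 0 0 -1; 0 -6 0 0 0 0 -1; 0 -6 0 0 0 0 -1; 0 -4 0 0 0 0 -1; 0 -4 0 0 0 0 -1; 0 -4 0 0 0 0 -1; 0 -4 0 0 0 0 -1; 0 0 0 0 0 0 -1"

```text
t: 13.18
position: [0.4945, 0.4108, 0.0347]
ee_rot: [0.0, 0.026, 1.0, 0.0]
wrist_force: [-0.1, 0.5, 0.4]
gripper_width: 0.005
grasp_force: 0.0
```

arm_command:
  motion: "0 -4 0 0 0 0 -1; 0 -4 0 0 0 0 -1; 0 -4 0 0 0 0 -1; 0 -4 0 0 0 0 -1; 0 -4 0 0 0 0 -1; 0 -4 0 0 0 0 -1; 0 0 0 0 0 0 -1"

```text
t: 14.05
position: [0.4931, 0.3867, 0.0347]
ee_rot: [-0.0, 0.026, 1.0, -0.0]
wrist_force: [0.0, 0.2, -0.0]
gripper_width: 0.002
grasp_force: 0.0
```

```bash
python3 look.py
```

```text
14.05 [0.49313824 0.38674748 0.03467625] [ 0.04168757  0.16177457 -0.00024316]
wrist lug_face 0.65 [131. 232.] [0.4812 0.3174 0.056 ] board [0.012  0.0811]
wrist cigar_mid 0.98 [131. 231.] [0.4874 0.3092 0.039 ] board [0.0187 0.0732]
side lug_face 0.59 [271. 257.] [0.4331 0.1745 0.056 ] board [-0.0286 -0.064 ]
side stop_face 0.57 [285. 242.] [0.494  0.2223 0.039 ] board [ 0.0298 -0.0132]
side cigar_mid 0.93 [257. 220.] [0.4868 0.3169 0.039 ] board [0.0176 0.0809]
top lug_face 0.58 [322. 230.] [0.441  0.1808 0.056 ] board [-0.0211 -0.0574]
top stop_face 0.79 [305. 214.] [0.4772 0.2184 0.039 ] board [ 0.0131 -0.0179]
```

arm_command:
  motion: "0 -3 0 0 0 0 -1; 0 -3 0 0 0 0 -1; 0 -2 0 0 0 0 -1; 0 0 0 0 0 0 -1"

```text
t: 15.15
position: [0.4927, 0.3789, 0.0347]
ee_rot: [-0.0, 0.026, 1.0, -0.0]
wrist_force: [-0.1, -0.7, -0.5]
gripper_width: 0.006
grasp_force: 0.0
```

arm_command:
  motion: "0 -1 0 0 0 0 -1; 0 -1 0 0 0 0 -1; 0 0 0 0 0 0 -1"

```text
t: 15.52
position: [0.4926, 0.377, 0.0347]
ee_rot: [0.0, 0.026, 1.0, 0.0]
wrist_force: [0.6, -0.7, 0.3]
gripper_width: 0.004
grasp_force: 0.1
```

arm_command:
  motion: "0 -1 0 0 0 0 -1; 0 -1 0 0 0 0 -1; 0 0 0 0 0 0 -1"

```text
t: 15.9
position: [0.4925, 0.375, 0.0346]
ee_rot: [-0.0, 0.026, 1.0, 0.0]
wrist_force: [0.4, -0.9, -0.3]
gripper_width: 0.007
grasp_force: 0.1
```

arm_command:
  motion: "0 -0.7 0 0 0 0 -1; 0 -0.7 0 0 0 0 -1; 0 0 0 0 0 0 -1"

```text
t: 16.27
position: [0.4925, 0.3736, 0.0347]
ee_rot: [0.0, 0.026, 1.0, 0.0]
wrist_force: [0.6, 0.6, -0.1]
gripper_width: 0.001
grasp_force: 0.1
```

arm_command:
  motion: "0 -0.7 0 0 0 0 -1; 0 -0.7 0 0 0 0 -1; 0 0 0 0 0 0 -1"

```text
t: 16.65
position: [0.4924, 0.3722, 0.0347]
ee_rot: [0.0, 0.026, 1.0, 0.0]
wrist_force: [-0.0, 0.2, 0.0]
gripper_width: 0.002
grasp_force: 0.1
```

arm_command:
  motion: "0 -0.7 0 0 0 0 -1; 0 -0.7 0 0 0 0 -1; 0 0 0 0 0 0 -1"

```text
t: 17.02
position: [0.4923, 0.3708, 0.0347]
ee_rot: [0.0, 0.026, 1.0, 0.0]
wrist_force: [0.6, 0.9, -0.0]
gripper_width: 0.006
grasp_force: 0.1
```

```bash
python3 look.py
python3 - <<'E'
from h import *
S=cams.capture("side")
cv2.imwrite("pics/s5.png",cv2.resize(S["img"][180:290,210:340],None,fx=5,fy=5,interpolation=2))
E
```

```text
17.025 [0.4923022  0.3708395  0.03469045] [ 0.55093272  0.94374193 -0.01620594]
wrist stop_face 0.72 [  8. 234.] [0.4844 0.2172 0.039 ] board [ 0.0204 -0.0188]
wrist cigar_mid 0.65 [132. 232.] [0.4873 0.2933 0.039 ] board [0.0194 0.0574]
side lug_face 0.78 [268. 257.] [0.428 0.178 0.056] board [-0.0338 -0.0609]
side stop_face 0.7 [283. 246.] [0.4826 0.2121 0.039 ] board [ 0.0189 -0.0239]
side cigar_mid 0.84 [263. 228.] [0.4814 0.2832 0.039 ] board [0.014  0.0469]
top lug_face 0.55 [322. 231.] [0.4387 0.181  0.056 ] board [-0.0234 -0.0573]
top stop_face 0.65 [303. 217.] [0.4703 0.2224 0.039 ] board [ 0.0061 -0.0143]
```

View pics/s5.png

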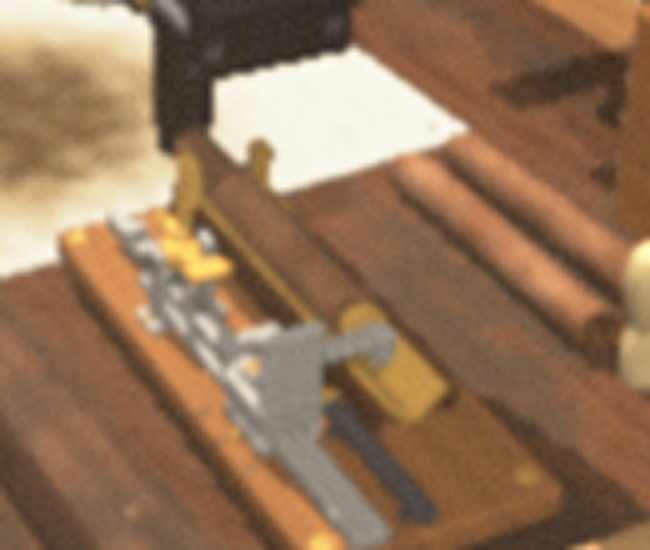

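arm_command:
  motion: "0 -0.7 0 0 0 0 -1; 0 -0.7 0 0 0 0 -1; 0 0 0 0 0 0 -1"

```text
t: 18.05
position: [0.4922, 0.3694, 0.0346]
ee_rot: [0.0, 0.026, 1.0, 0.0]
wrist_force: [0.0, -0.4, 0.3]
gripper_width: 0.002
grasp_force: 0.1
```

arm_command:
  motion: "0 -0.7 0 0 0 0 -1; 0 -0.7 0 0 0 0 -1; 0 0 0 0 0 0 -1"

```text
t: 18.42
position: [0.4921, 0.368, 0.0347]
ee_rot: [0.0, 0.026, 1.0, 0.0]
wrist_force: [-0.2, 0.4, 0.9]
gripper_width: 0.004
grasp_force: 0.1
```

arm_command:
  motion: "0 -0.7 0 0 0 0 -1; 0 -0.7 0 0 0 0 -1; 0 0 0 0 0 0 -1"

```text
t: 18.8
position: [0.4922, 0.3669, 0.0348]
ee_rot: [0.0, 0.026, 1.0, 0.0]
wrist_force: [-0.1, 3.9, 0.6]
gripper_width: 0.003
grasp_force: 1.5
```

arm_command:
  motion: "0 -0.7 0 0 0 0 -1; 0 -0.7 0 0 0 0 -1; 0 0 0 0 0 0 -1"

```text
t: 19.18
position: [0.4925, 0.3663, 0.035]
ee_rot: [0.001, 0.026, 1.0, 0.001]
wrist_force: [0.6, 8.1, 0.1]
gripper_width: 0.003
grasp_force: 4.1
```

```bash
python3 look.py
```

```text
19.175 [0.49250312 0.36628842 0.0350246 ] [0.58671712 8.10250155 0.13190229]
wrist stop_face 0.72 [ 15. 232.] [0.4836 0.217  0.039 ] board [ 0.0196 -0.019 ]
side lug_face 0.66 [270. 257.] [0.4309 0.176  0.056 ] board [-0.0309 -0.0627]
side stop_face 0.81 [280. 242.] [0.484  0.2247 0.039 ] board [ 0.0196 -0.0113]
side cigar_mid 0.73 [264. 226.] [0.4868 0.2891 0.039 ] board [0.0191 0.0532]
top stop_face 0.62 [304. 213.] [0.4802 0.2192 0.039 ] board [ 0.0161 -0.017 ]
top cigar_mid 0.72 [150. 174.] [0.564  0.5835 0.039 ] board [0.0809 0.3512]
```

Firm contact: force rises to 8 N, with the cigar home against the stop. Back off.

arm_command:
  motion: "0 2 0 0 0 0 -1; 0 6 0 0 0 0 -1; 0 20 0 0 0 0 -1; 0 20 0 0 0 0 -1; 0 0 -40 0 0 0 -1; 0 0 -40 0 0 0 -1; 0 30 -30 0 0 0 -1; 0 0 0 0 0 0 -1; 0 0 0 0 0 0 -1"

```text
t: 20.9
position: [0.4954, 0.4434, 0.1437]
ee_rot: [-0.001, 0.026, 1.0, -0.0]
wrist_force: [0.3, 0.0, 0.1]
gripper_width: 0.006
grasp_force: 0.0
```

```bash
python3 look.py
python3 - <<'E'
from h import *
S=cams.capture("side")
cv2.imwrite("pics/s6.png",cv2.resize(S["img"][180:290,210:340],None,fx=5,fy=5,interpolation=2))
E
```

```text
20.9 [0.49537628 0.44336642 0.1436962 ] [0.30238598 0.02606805 0.10328945]
wrist stop_face 0.74 [ 32. 188.] [0.4825 0.2213 0.039 ] board [ 0.0183 -0.0147]
wrist cigar_mid 0.66 [105. 190.] [0.4885 0.2925 0.039 ] board [0.0206 0.0567]
side lug_face 0.88 [269. 254.] [0.4334 0.1835 0.056 ] board [-0.0287 -0.055 ]
side stop_face 0.59 [279. 243.] [0.483  0.2249 0.039 ] board [ 0.0186 -0.0111]
side cigar_mid 0.55 [264. 228.] [0.4833 0.2851 0.039 ] board [0.0157 0.049 ]
top lug_face 0.77 [324. 232.] [0.4351 0.1773 0.056 ] board [-0.0267 -0.0611]
top stop_face 0.75 [303. 212.] [0.4806 0.2227 0.039 ] board [ 0.0163 -0.0135]
top cigar_mid 0.93 [276. 210.] [0.4857 0.2861 0.039 ] board [0.0181 0.0502]
```

View pics/s6.png

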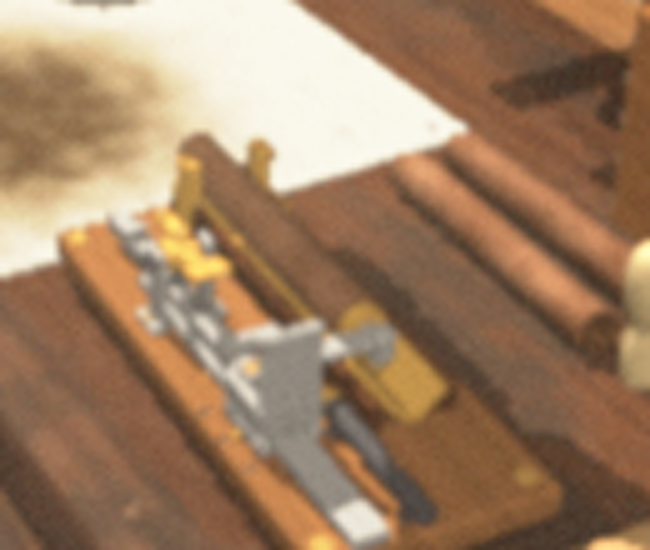

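```bash
python3 -c "
from bench import robot
print(robot.finish_job())"
```

```text
the job is handed in; nothing more can be done
None
```

I handed the job in at about 21 s of the 48 s allowed, and no verdict came back: by the cameras the slide sits at about 36 mm on the middle notch, and the cigar is against the stop (the push force rose to 8 N there), with the arm clear of everything.

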